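Open the counterweighted chest and put the brush away

TASK

Take the shoe-care chest's brass pull and lift its counterweighted lid past the balance point, then keep hold and slowly ease it back until it just rests open by itself on its rubber buffer; never let it swing fast or slam, and do not push it into the buffer harder than a light touch. With the lid let go and standing open, put the shoe brush bristles down in the bay with the blue lining, lying front to back and set down rather than dropped. Leave the lid open and everything else where it is.

Things in the scene. Friction and masses are not known exactly. Their poses are not given: they have to be found in the camera images.
- chest: Dark wooden chest fixed to the counter, 170 mm front to back (its x), 260 wide (y), 80 high without lid; origin at the centre of its underside, front (-x) towards the robot. Walls, floor and divider 10 mm thick; the divider, front to back in the middle, makes two bays, each 150 (x) by 115 (y) inside, floor 10 mm above the counter.
- hinge (a point): Middle of the lid's hinge line: 85 mm behind the chest's origin (+x of the chest) and 82 mm up. The line runs along the chest's y.
- lid: Dark wooden lid, 170 x 260 x 14 mm. Origin on the hinge line; its z points up when shut. Opening turns it about the chest's +y: the front edge rises and swings back, away from the robot. Shut, raising it takes 2 to 6 N at the pull, ever less up to the balance point, 35 to 55 degrees open (varies); past that it falls open unless held. It must never turn faster than 1.2 rad/s (0.25 m/s at the pull).
- counterweight_mid (a point): Middle of the steel counterweight bar on the lid's arms (28 mm thick, 220 long, 80 mm from the hinge line; up behind the chest when shut). It comes down on a springy rubber pad behind the chest, set anew each time: the lid's rest lies anywhere from 74 to 114 degrees open and must be felt. Pressing the pad with over 45 N is too much (8 to 18 N is the lid's own weight).
- pull (a point): Middle of the brass pull: round bar 14 mm thick along the lid's y, 110 mm between its posts, 205 mm from the hinge, 35 mm clear of the lid's edge, 90 mm above the counter shut. Pinched front to back from above, it turns in the fingers as the lid swings. Past balance it draws the hand on with 1 to 5 N; at the pad it pushes back, about 1 N more per mm. Push under 6 N; let go only once at the pad.
- lining: Blue felt lining, 135 x 100 x 2 mm (seen only, cannot be felt), on the floor of one of the two bays (left or right, it varies), in the bay's middle; origin at its underside, 10 mm above the counter; x and y as the chest's. The lid hides it at the start.
- brush_mid (a point): Centre of the shoe brush, half-way up (22.5 mm above what it stands on): light wooden back 110 mm long (its x) x 46 wide (y) x 22 thick, over a rigid black bristle block 100 x 40 x 23. It stands on its bristles on the counter, left or right of the chest; 0.13 to 0.21 kg.
- tin: red round polish tin with a steel lid, 68 mm across, 26 high, standing in the unlined bay of the chest; leave it there
- cream_jar: small glass cream jar with a black cap, 60 mm across, 55 high, standing on the counter; leave it (origin at the underside)
- scent: amber glass scent bottle, 48 mm across, 120 high; leave it
- ring_dish: small white bowl, 100 mm across, 30 high; leave it
- shoe_tree: wooden shoe tree with a steel rod, about 250 mm long, lying; leave it
- polish: white plastic bottle, 44 mm across, 100 high; leave it
- shoe_horn: flat steel shoe horn, 180 mm long, lying; leave it
There are look-alikes about, which are no part of the job. Leave any green look-alike of the part that bears brush_mid alone.

How it is judged:
On the way:
1. the lid stands open past its balance point, at rest and let go (angle between lid's own z axis and vertical above 1.25 rad and angular speed of lid below 0.06 rad/s and contact force between the fingers and lid below 0.2 N), for 0.3 s.
At the end, for the whole second after the job is handed in: The lid rests open by itself (more than 1.25 rad, turning slower than 0.06 rad/s, not held). The brush stands still and let go on the floor of the lined bay, bristles down within 0.2 rad, front to back within 0.5 rad, its centre within 25 mm (front-back) and 40 mm (sideways) of the lining's (all of step 1 and x of brush_mid in the frame of lining between -0.025 and 0.025 m and y of brush_mid in the frame of lining between -0.04 and 0.04 m and z of brush_mid in the frame of lining between 0.015 and 0.03 m and angle between brush_mid's own z axis and vertical below 0.2 rad and angle between the x axis of brush_mid and the x axis of lining, either way round below 0.5 rad and linear speed of brush below 0.02 m/s and contact force between the fingers and brush below 0.1 N); the robot touches nothing.
It fails at once if the lid swings or slams faster than 1.2 rad/s (angular speed of lid above 1.2 rad/s).
It fails at once if the counterweight is pressed or struck against its buffer with more than 45 N (contact force between counterweight_c0 and anything else above 45 N).
It fails at once if the brush is dropped or thrown into the chest (faster than 0.8 m/s there) (linear speed of brush above 0.8 m/s and horizontal distance between brush_mid and lining below 0.07 m).
It fails at once if a bystander is moved by more than 30 mm (distance of any of tin, cream_jar, scent, ring_dish, shoe_tree, polish, shoe_horn from where it was at the start of the episode above 0.03 m).
It also fails if it takes over 72 s, if anything falls off the work surface, if the arm or the gripper's body presses on something with over 40 N, if the wrist force passes 120 N, or if a joint passes its speed limit or range.

ROBOT

A 6-joint arm with a two-finger parallel gripper is mounted at the origin on the work surface. World frame = base frame: x ahead of the robot, y to its left, z up, the work surface at z = 0. Lengths are in m, angles in rad, forces in N, time in s.
With the tool pointing down it reaches from about 0.275 to 0.725 m from the base axis. Payload 15.9 kg.
Tool frame: the origin (TCP) lies at the very end of the fingers, on their centre line; the grasp point (between the pads) lies 19 mm behind it; z points along the fingers, y is the direction in which the jaws open and shut (so a half turn about z gives the same grasp; the last joint's range is limited). The gripper opens to 85 mm and grips with 20 to 120 N. Pads are 22 mm wide; open, the fingers measure 114 mm over their backs; the gripper's body (76 mm by 85 mm) begins 54 mm behind the grasp point. The pads swing forward as they close: fully open they stand 13 mm farther back than shut.
Start: joints at [-1.222, 0.213, -0.034, 1.323, 0, 1.571], TCP at [0.171, -0.47, 0.193] pointing down, gripper open.
Joint ranges: [-2.98, 2.98], [-0.74, 1.72], [-1.14, 1.35], [-2.1, 2.04], [-1.57, 1.44], [-3.14, 3.14]. Speed limits (rad/s): [1.89, 1.89, 2.39, 2.57, 3.14, 3.14].

INTERFACE

Orientations are given as a unit quaternion [x, y, z, w].
In Python, from rig import env gives the robot as it stands. Calls block until the motion is done:
- env.move_ptp(position, orientation): joint-space move of the TCP to a pose.
- env.line_to(position, attitude=None, max_speed=0.15): straight line of the TCP; attitude=None keeps the orientation; max_speed is the mean speed in m/s.
- env.set_joints(angles): joint-space move.
- env.set_gripper(opening): opening from 0.0 (shut) to 1.0 (fully open); the grip force is fixed at half the most; returns when the fingers have stopped.
- env.sleep(seconds).
- env.solve_ik(position, orientation): joint angles nearest the present ones, or None.
- env.read_camera(name): name is "scene" or "top" or "wrist"; returns the picture (480x640x3 uint8, red, green, blue); there is no depth.
- env.camera_model(name): a dict with "camera_matrix" (3x3 intrinsics, pixels), "world_from_camera" (4x4, takes a point from camera to world coordinates). Camera axes: x right, y down, z forward; pixel columns grow to the right and rows downward; lengths in m; the calibration is good to about 2 mm. A picture is of the moment at which its call begins: read the wrist's pose just before it. camera_model takes no time and is no camera call; for the wrist camera it gives the pose at the moment of the call.
A pose or a line that the arm cannot do raises env.PlanningError and nothing moves.
- env.job_done(): hands the job in, once; it reports no verdict.
Readings, each from a call of its own:
- env.current_time_s(): time.
- env.current_joints(): joint angles.
- env.current_qvel(): joint speeds.
- env.current_tau(): joint torques, N m.
- env.current_tool_pos(): TCP position.
- env.current_tcp_rot(): TCP orientation.
- env.current_wrist_force(): force on the tool from outside, world axes, zero at the start.
- env.current_moment(): the same for the moment, N m.
- env.current_grip_width(): opening from 0.0 (shut) to 1.0 (fully open).
Only numpy, scipy, OpenCV 4.12 (cv2) and the standard library are available. Lean on these libraries where they do the work, as an engineer would, in place of code of your own. Each camera call takes 0.05 s, during which the arm holds its last target.

## Working session

There is one attempt and no reset: what is moved stays moved. The work goes in short steps, each a Python script; the robot and the scene stay as the last script left them, time stands still between calls to the robot, and variables do not carry over. Pictures are saved under pics/ and viewed, and the job is handed in when it is done.

```bash
ls; mkdir -p pics; python3 - <<'E'
from rig import env
import cv2,numpy as np
for n in ("scene","top"):
    im=env.read_camera(n); cv2.imwrite(f"pics/{n}0.png",im[:,:,::-1])
    m=env.camera_model(n); print(n,np.round(m["camera_matrix"],1).tolist(),np.round(m["world_from_camera"],3).tolist())
print(env.current_time_s(),env.current_tool_pos(),env.current_tcp_rot(),env.current_wrist_force())
E
```

```text
pics
scene [[535.1, 0.0, 329.6], [0.0, 535.1, 239.6], [0.0, 0.0, 1.0]] [[0.043, 0.565, -0.824, 1.579], [0.999, -0.04, 0.025, -0.036], [-0.019, -0.824, -0.566, 0.89], [0.0, 0.0, 0.0, 1.0]]
top [[441.3, 0.0, 317.6], [0.0, 441.3, 243.7], [0.0, 0.0, 1.0]] [[-0.012, -0.997, 0.073, 0.376], [-1.0, 0.011, -0.008, 0.007], [0.007, -0.073, -0.997, 1.31], [0.0, 0.0, 0.0, 1.0]]
0.1 [ 0.17076876 -0.46959975  0.19237208] [ 9.84834409e-01  1.73496270e-01 -6.86050439e-05 -4.75685479e-04] [-0.69745683 -0.23456054 -0.7676667 ]
```

View pics/scene0.png

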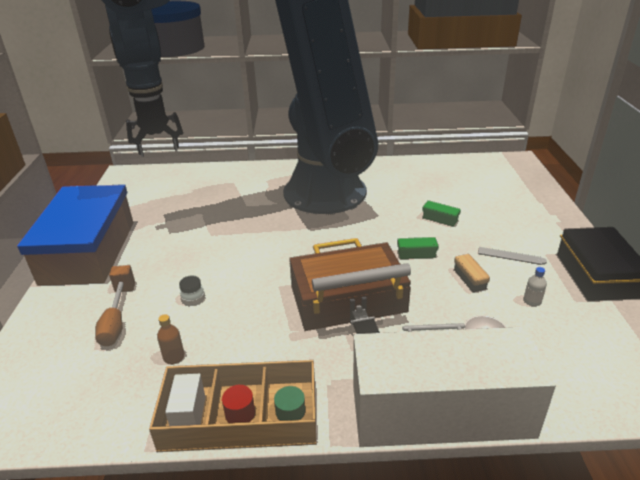

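View pics/top0.png

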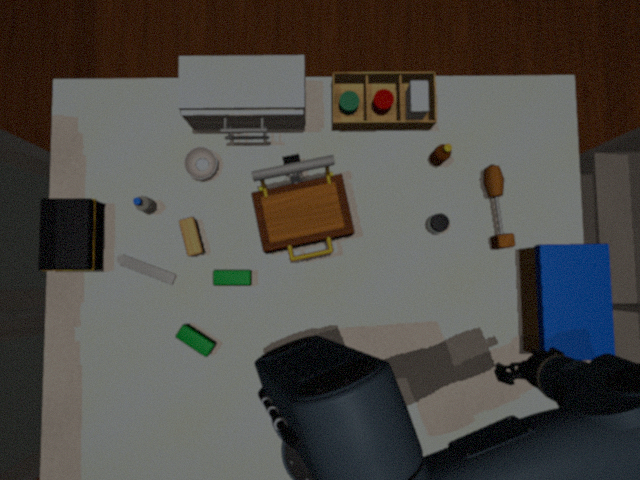

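The scene shows the chest (350,285), a light wooden brush (472,270) and two green look-alikes (418,247) and (441,212). In the top view they are at (303,212), (191,236), (232,277) and (196,339). The brush at top (191,236) is the only one with a light wooden back over black bristles, so I'll confirm it in a crop and measure.

```bash
cat > h.py <<'E'
import numpy as np,cv2
from scipy.spatial.transform import Rotation as R
def ray(m,uv,z):
    K=m["camera_matrix"];T=m["world_from_camera"]
    d=T[:3,:3]@np.linalg.solve(K,np.array([uv[0],uv[1],1.]));o=T[:3,3]
    return o+d*(z-o[2])/d[2]
def proj(m,p):
    T=m["world_from_camera"];c=T[:3,:3].T@(np.array(p)-T[:3,3]);q=m["camera_matrix"]@c;return q[:2]/q[2]
def quat(yaw):  # tool down; jaw(y) axis direction: yaw=0 -> jaws along world x ... see code
    # tool z=-Z, tool y = (cos yaw, sin yaw,0)
    y=np.array([np.cos(yaw),np.sin(yaw),0]);z=np.array([0,0,-1.]);x=np.cross(y,z)
    return R.from_matrix(np.c_[x,y,z]).as_quat()
E
python3 - <<'E'
from rig import env
from h import *
im={n:cv2.imread(f"pics/{n}0.png") for n in("scene","top")}
a=cv2.resize(im["top"][180:300,170:370],None,fx=4,fy=4,interpolation=cv2.INTER_CUBIC);cv2.imwrite("pics/c1.png",a)
b=cv2.resize(im["scene"][190:350,280:500],None,fx=3.5,fy=3.5,interpolation=cv2.INTER_CUBIC);cv2.imwrite("pics/c2.png",b)
m=env.camera_model("top")
hsv=cv2.cvtColor(im["top"],cv2.COLOR_BGR2HSV)
for nm,lo,hi,z,roi in(("brush",(12,70,120),(28,255,255),.045,(170,205,210,265)),("pull",(20,120,90),(32,255,255),.09,(280,320,235,265)),("lid",(5,100,50),(19,255,255),.094,(245,355,165,255))):
    k=cv2.inRange(hsv,lo,hi);M=np.zeros_like(k);x0,x1,y0,y1=roi;M[y0:y1,x0:x1]=k[y0:y1,x0:x1]
    c,_=cv2.findContours(M,cv2.RETR_EXTERNAL,cv2.CHAIN_APPROX_NONE)
    for q in c:
        if cv2.contourArea(q)<30: continue
        P=np.array([ray(m,p[0],z)[:2] for p in q],np.float32)
        print(nm,cv2.contourArea(q),cv2.boundingRect(q),[np.round(v,4) for v in cv2.minAreaRect(P)])
        if nm=="lid": print(np.round(cv2.boxPoints(cv2.minAreaRect(P)),3).tolist())
E
```

```text
pull 114.5 (288, 245, 32, 16) [array([0.4352, 0.039 ]), array([0.0885, 0.0391]), np.float64(78.0357)]
lid 5230.5 (253, 175, 101, 76) [array([0.561 , 0.0394]), array([0.1871, 0.2548]), np.float64(11.4938)]
[[0.4440000057220459, 0.1459999978542328], [0.4950000047683716, -0.10400000214576721], [0.6779999732971191, -0.06700000166893005], [0.6269999742507935, 0.18299999833106995]]
```

View pics/c1.png

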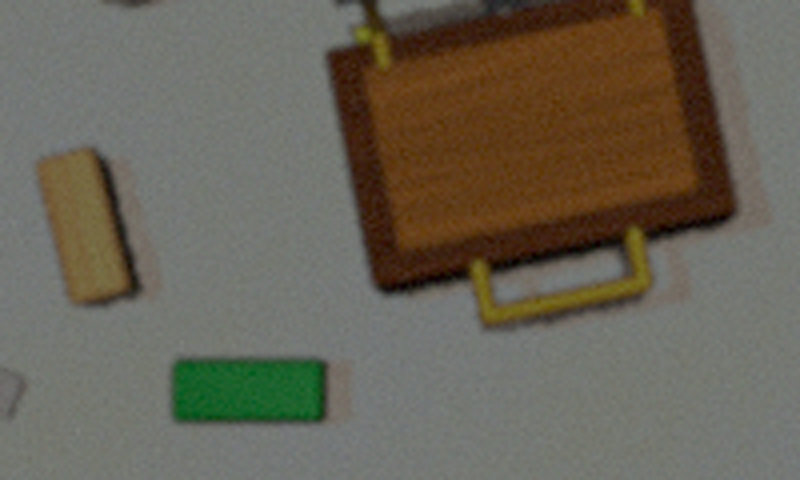

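View pics/c2.png

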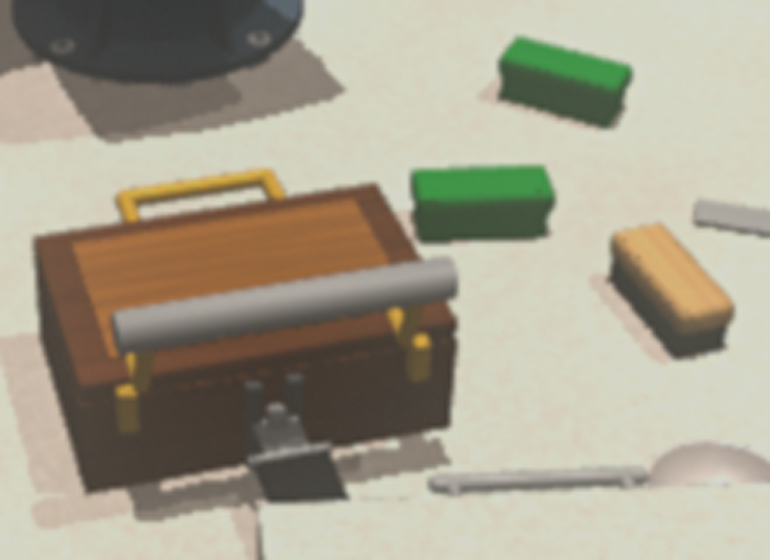

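The crops confirm the brush: light wooden back over black bristles at top (191,236). The plain green blocks are the decoys. The pull bar runs from about (291.5,259) to (332,251) in the top view.

```bash
python3 - <<'E'
from rig import env
from h import *
m=env.camera_model("top")
f=lambda u,v:((u+.5)/4-.5+170,(v+.5)/4-.5+180)
for n,p,z in(("pullL",(487,318),.092),("pullR",(648,287),.092),("lidFL",(380,288),.09),("lidFR",(735,213),.09),("lidBL",(331,52),.09),("brTL",(38,158),.045),("brTR",(93,148),.045),("brBR",(131,293),.045),("brBL",(74,303),.045)):
    print(n,np.round(ray(m,f(*p),z),4))
P=np.array([ray(m,f(*p),.045) for p in((38,158),(93,148),(131,293),(74,303))])
print("brush",P.mean(0),np.linalg.norm(P[0]-P[3]),np.linalg.norm(P[0]-P[1]),np.degrees(np.arctan2(*(P[0]+P[1]-P[2]-P[3])[[1,0]])))
# scene check
im=cv2.imread("pics/scene0.png");ms=env.camera_model("scene")
g=lambda u,v:((u+.5)/3.5-.5+280,(v+.5)/3.5-.5+190)
print("pull scene",[np.round(ray(ms,g(*p),.094),4) for p in((122,197),(268,178))])
Q=np.array([ray(ms,g(*p),.045) for p in((613,238),(655,226),(732,300),(683,327))]);print("brush scene",Q.mean(0))
E
```

```text
pullL [0.4237 0.0698 0.092 ]
pullR [ 0.4439 -0.0416  0.092 ]
lidFL [0.4454 0.1437 0.09  ]
lidFR [ 0.4948 -0.1028  0.09  ]
lidBL [0.6107 0.1774 0.09  ]
brTL [0.5444 0.3944 0.045 ]
brTR [0.5512 0.355  0.045 ]
brBR [0.4463 0.3269 0.045 ]
brBL [0.4396 0.3675 0.045 ]
brush [0.49536468 0.36094028 0.045     ] 0.10815010642286871 0.04002860603654165 14.700177173483487
pull scene [array([ 0.4475, -0.0402,  0.094 ]), array([0.4304, 0.0693, 0.094 ])]
brush scene [0.50096399 0.3599411  0.045     ]
```

```bash
cat >> h.py <<'E'
PSI=np.radians(11.4); EX=np.array([np.cos(PSI),np.sin(PSI),0])
def tq(t,psi=PSI,s=1):
    c=np.array([np.cos(psi),np.sin(psi),0]);Z=np.array([0,0,1.])
    z=c*np.sin(t)-Z*np.cos(t); y=s*(c*np.cos(t)+Z*np.sin(t)); x=np.cross(y,z)
    return R.from_matrix(np.c_[x,y,z]).as_quat(), z
def pullpos(th,H):
    return H+EX*(-.205*np.cos(th)+.008*np.sin(th))+np.array([0,0,.205*np.sin(th)+.008*np.cos(th)])
E
python3 - <<'E'
from rig import env
from h import *
H=np.array([.638,.0545,.082])
for s in(1,-1):
  for t in(0,10,20,30):
    q,z=tq(np.radians(t),s=s); o=[]
    for th in(0,30,60,90,105,118):
        j=env.solve_ik(pullpos(np.radians(th),H)+z*.017,q)
        o.append(None if j is None else np.round(j,2).tolist())
    print(s,t,o[0],o[-2],o[-1],[x is None for x in o])
    j=env.solve_ik(pullpos(0,H)-z*.12,q); print(j is not None)
ms=env.camera_model("top")
print("box",[np.round(ray(ms,p,z),3) for p in((180,130),(305,130),(305,108)) for z in(0,.1)])
E
```

```text
1 0 [0.03, 0.15, -0.43, 1.0, 0.0, 1.4] [0.1, 0.76, 1.01, 1.82, 0.0, 1.47] None [False, False, False, False, False, True]
True
1 10 [0.01, -0.01, -0.62, 0.79, 0.03, 1.38] [0.09, 0.49, 0.51, 1.42, 0.02, 1.46] [0.09, 0.59, 0.63, 1.44, 0.02, 1.47] [False, False, False, False, False, False]
True
1 20 [-0.03, -0.16, -0.81, 0.58, 0.08, 1.36] [0.07, 0.29, 0.17, 1.1, 0.04, 1.45] [0.08, 0.39, 0.25, 1.09, 0.04, 1.46] [False, False, False, False, False, False]
True
1 30 [-0.07, -0.29, -1.0, 0.35, 0.13, 1.34] [0.06, 0.14, -0.11, 0.8, 0.07, 1.45] [0.07, 0.23, -0.05, 0.77, 0.06, 1.46] [False, False, False, False, False, False]
True
-1 0 [0.03, 0.15, -0.43, 1.0, 0.0, -1.74] [0.1, 0.76, 1.01, 1.82, 0.0, -1.67] None [False, False, False, False, False, True]
True
-1 10 [0.01, -0.01, -0.62, 0.79, 0.03, -1.76] [0.09, 0.49, 0.51, 1.42, 0.02, -1.68] [0.09, 0.59, 0.63, 1.44, 0.02, -1.68] [False, False, False, False, False, False]
True
-1 20 [-0.03, -0.16, -0.81, 0.58, 0.08, -1.78] [0.07, 0.29, 0.17, 1.1, 0.04, -1.69] [0.08, 0.39, 0.25, 1.09, 0.04, -1.68] [False, False, False, False, False, False]
True
-1 30 [-0.07, -0.29, -1.0, 0.35, 0.13, -1.81] [0.06, 0.14, -0.11, 0.8, 0.07, -1.69] [0.07, 0.23, -0.05, 0.77, 0.06, -1.68] [False, False, False, False, False, False]
True
box [array([0.822, 0.409, 0.   ]), array([0.788, 0.378, 0.1  ]), array([0.818, 0.03 , 0.   ]), array([0.785, 0.029, 0.1  ]), array([0.887, 0.03 , 0.   ]), array([0.848, 0.028, 0.1  ])]
```

```bash
python3 - <<'E'
from rig import env
from h import *
H=np.array([.638,.0545,.082])
q,z=tq(np.radians(15))
env.move_ptp(pullpos(0,H)-z*.13,q)
env.set_gripper(0.36)
m=env.camera_model("wrist"); im=env.read_camera("wrist"); cv2.imwrite("pics/w1.png",im[:,:,::-1])
print(env.current_time_s(),env.current_tool_pos(),env.current_grip_width(),env.current_wrist_force())
np.savez("w1.npz",**m)
print(proj(m,pullpos(0,H)))
E
```

```text
2.6083 [0.40405697 0.00731398 0.21557313] 0.3604801493119348 [-0.01155404  0.73896041  0.21037941]
[320.00038083 220.56299865]
```

View pics/w1.png

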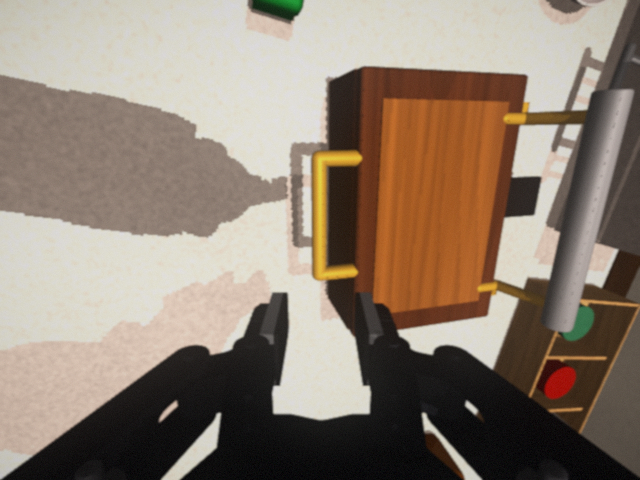

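The wrist view shows the brass bar at column ~320, rows 152-278, slightly above the predicted (320,220.6). I'll refine that by mask, then descend.

```bash
python3 - <<'E'
from rig import env
from h import *
m=dict(np.load("w1.npz")); im=cv2.imread("pics/w1.png");h=cv2.cvtColor(im,cv2.COLOR_BGR2HSV)
k=cv2.inRange(h,(18,120,100),(32,255,255))
k[:, :305]=0;k[:,332:]=0;k[:140]=0;k[290:]=0
c=max(cv2.findContours(k,cv2.RETR_EXTERNAL,cv2.CHAIN_APPROX_NONE)[0],key=cv2.contourArea)
x,y,w,hh=cv2.boundingRect(c);print(x,y,w,hh)
ys=np.arange(y+20,y+hh-20);xc=np.array([np.nonzero(k[v])[0].mean() for v in ys]);a=np.polyfit(ys,xc,1);print(a)
A,B=[ray(m,(np.polyval(a,v),v),.09) for v in(y,y+hh-1)]
print(A,B,(A+B)/2,np.linalg.norm(A-B),np.degrees(np.arctan2(A[1]-B[1],A[0]-B[0]))-90)
print([np.round(ray(m,p,.097),4) for p in((364,67),(357,332),(527,75))])
E
```

```text
312 151 20 129
[3.64317331e-03 3.18250426e+02]
[0.42364299 0.07531685 0.09      ] [ 0.44794649 -0.04422375  0.09      ] [0.43579474 0.01554655 0.09      ] 0.12198612967766383 11.49202982573199
[array([0.4465, 0.148 , 0.097 ]), array([ 0.4985, -0.0973,  0.097 ]), array([0.6075, 0.1807, 0.097 ])]
```

```bash
sed -i 's/^PSI=np.radians(11.4)/PSI=np.radians(11.5)/' h.py; echo 'H=np.array([.4358,.0155,.082])+.205*EX' >> h.py
python3 - <<'E'
from rig import env
from h import *
q,z=tq(np.radians(15))
P=pullpos(0,H);P0=P
env.set_gripper(0.27)
env.line_to(P0-z*.03,q,.15);print(env.current_wrist_force(),env.current_grip_width())
for d in(-.01,.003,.014):
    env.line_to(P0+z*d,q,.06);print(d,np.round(env.current_wrist_force(),2),env.current_tool_pos()-(P0+z*d))
im=env.read_camera("wrist"); cv2.imwrite("pics/w2.png",im[:,:,::-1]);im=env.read_camera("scene"); cv2.imwrite("pics/s2.png",cv2.resize(im[130:350,230:480,::-1],None,fx=3,fy=3))
print(env.current_time_s())
E
```

```text
[-0.11800156  0.2977226   0.18083109] 0.26543954522461816
-0.01 [-0.75 -0.13 -0.12] [-8.53772239e-05  1.39371482e-05  1.94541588e-05]
0.003 [-0.7  -0.46  0.81] [-2.57132007e-04  1.72245577e-05 -2.38512391e-04]
0.014 [-0.09 -1.13  0.42] [-2.76391087e-04  1.23388553e-05 -2.57290451e-04]
4.9583
```

View pics/w2.png

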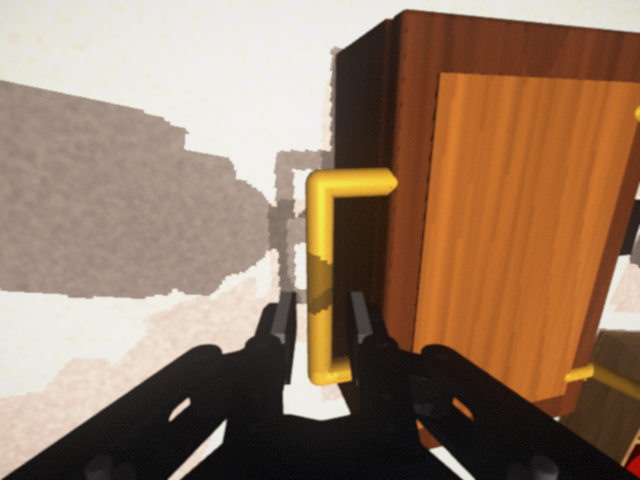

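View pics/s2.png

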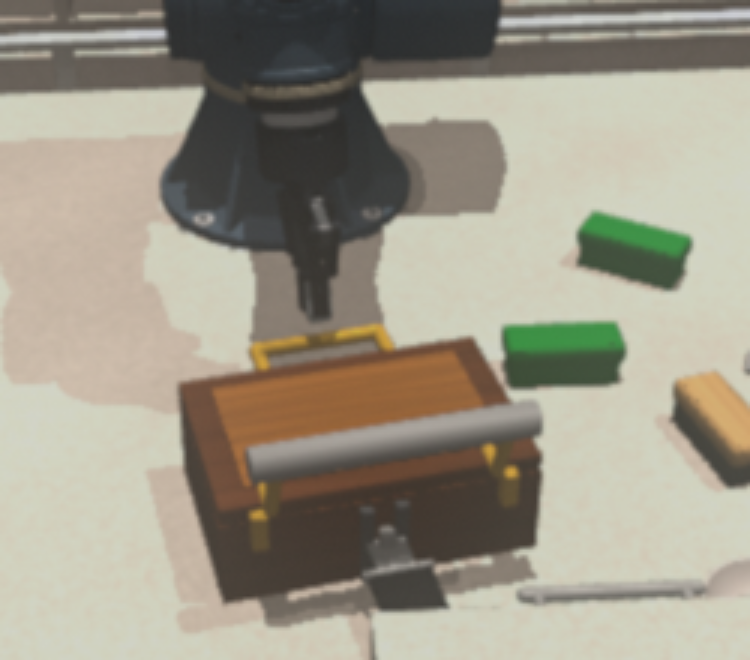

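The bar (col 320, rows 170-385) sits centred between the fingers. Next I close on it and lift a little, watching the forces.

```bash
python3 - <<'E'
from rig import env
from h import *
q,z=tq(np.radians(15))
P0=pullpos(0,H)
env.line_to(P0+z*.017,q,.06)
env.set_gripper(0.0)
print("grip",env.current_grip_width(),env.current_wrist_force(),env.current_tool_pos()-(P0+z*.017))
for th in(2,4,7,10):
    a=np.radians(th)
    env.line_to(pullpos(a,H)+z*.017,q,.05)
    f=np.mean([env.current_wrist_force() for _ in range(5)],0)
    rad=-EX*np.cos(a)+np.array([0,0,np.sin(a)]);tan=EX*np.sin(a)+np.array([0,0,np.cos(a)])
    print(th,"rad %.1f tan %.1f"%(f@rad,f@tan),np.round(f,1),np.round((env.current_tool_pos()-(pullpos(a,H)+z*.017))*1e3,2),env.current_grip_width())
print(env.current_time_s())
E
```

```text
grip 7.175566442913245e-05 [0.87597564 0.02182363 0.00331372] [3.43111440e-05 4.00871444e-06 4.12313670e-05]
2 rad 0.1 tan 0.4 [-0.1  0.   0.4] [0.44 0.01 0.54] 0.0025364969642124014
4 rad 0.5 tan 0.8 [-0.5  0.1  0.8] [0.35 0.   0.43] 0.0007056184840526344
7 rad -0.3 tan 0.2 [ 0.4 -0.2  0.1] [ 0.33 -0.    0.39] -0.0018712072301645005
10 rad -0.1 tan -0.6 [ 0.  -0.3 -0.6] [0.32 0.02 0.34] -0.0004232835701318884
6.875
```

The grip read 0, so I missed the bar. I'll look.

```bash
python3 - <<'E'
from rig import env
from h import *
m=env.camera_model("wrist");im=env.read_camera("wrist"); cv2.imwrite("pics/w3.png",im[:,:,::-1]);im=env.read_camera("scene"); cv2.imwrite("pics/s3.png",cv2.resize(im[150:300,280:430,::-1],None,fx=4,fy=4))
print(proj(m,pullpos(0,H)),proj(m,env.current_tool_pos()),env.current_tool_pos())
s=env.camera_model("scene");print(4*(proj(s,env.current_tool_pos())-[280,150]),4*(proj(s,pullpos(0,H))-[280,150]))
E
```

```text
[296.82051814 265.65065744] [318.44728271 276.02454346] [0.44444979 0.0172649  0.10895821]
[226.32614635 358.4503509 ] [223.22904623 375.00254939]
```

View pics/w3.png

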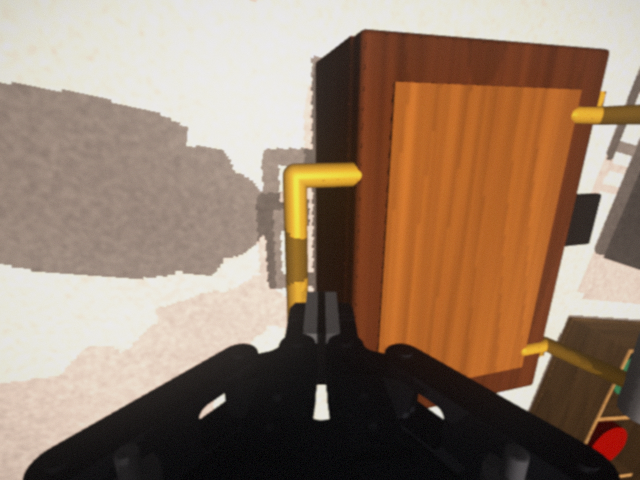

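View pics/s3.png

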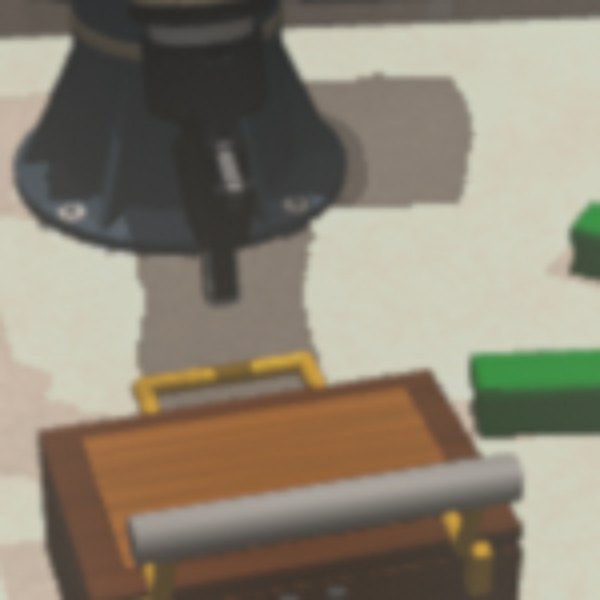

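```bash
python3 - <<'E'
from rig import env
from h import *
s=env.camera_model("scene");t=env.camera_model("top");m=env.camera_model("wrist")
T0=np.array([.17076876,-.46959975,.19237208]);print("start tcp in scene0/top0",proj(s,T0),proj(t,T0))
T=env.current_tool_pos();Rm=R.from_quat(env.current_tcp_rot()).as_matrix();print(Rm[:,2])
for d in(0,.01,.02,.03,.04,.05):
    p=T-Rm[:,2]*d; print(d,np.round(proj(m,p),1),np.round(proj(s,p),1), np.round(4*(proj(s,p)-[280,150])))
C=Rm.T@(m["world_from_camera"][:3,3]-T);print("cam in tool",C, (Rm.T@m["world_from_camera"][:3,:3]).round(3).tolist())
im=cv2.imread("pics/scene0.png");cv2.imwrite("pics/s0c.png",cv2.resize(im[60:200,80:220],None,fx=4,fy=4))
E
```

```text
start tcp in scene0/top0 [162.70294975 168.91520821] [505.84545588 356.33102045]
[ 0.25352388  0.05158763 -0.96595256]
0 [319.3 276.4] [336.6 239.6] [226. 358.]
0.01 [319.2 283.7] [336.3 236. ] [225. 344.]
0.02 [319.1 291.9] [336.  232.3] [224. 329.]
0.03 [319. 301.] [335.7 228.6] [223. 314.]
0.04 [318.9 311.2] [335.4 224.9] [222. 300.]
0.05 [318.7 322.8] [335.1 221.2] [220. 285.]
cam in tool [ 0.07801914  0.00100574 -0.17967704] [[-0.0, -0.952, -0.306], [1.0, -0.0, -0.0], [0.0, -0.306, 0.952]]
```

View pics/s0c.png

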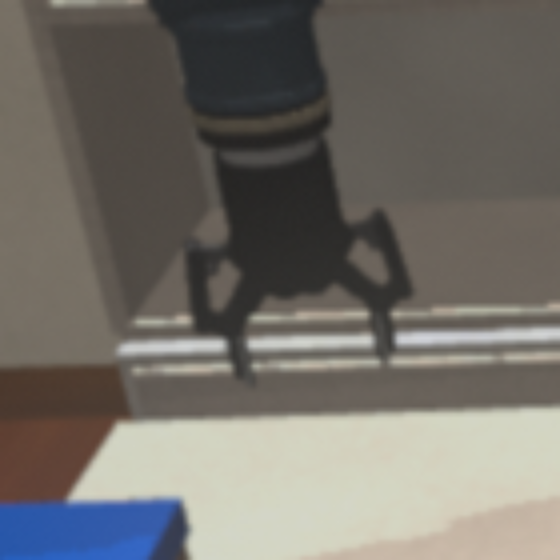

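The fingertips appear about 37 mm short of the nominal TCP in both scene pictures: the start tips are at crop (315,368) against a predicted (331,436), and now at (220,302) against (226,358). I'll check by gently touching the bar with the fingers shut.

```bash
python3 - <<'E'
from rig import env
from h import *
q,z=tq(np.radians(15))
P0=pullpos(0,H)+np.array([0,0,.007])
env.line_to(P0+z*.015,q,.1)
f0=np.mean([env.current_wrist_force() for _ in range(6)],0)
for d in np.arange(.018,.062,.002):
    env.line_to(P0+z*d,q,.05)
    f=np.mean([env.current_wrist_force() for _ in range(4)],0)-f0
    print(round(d,3),np.round(f,1),np.round((env.current_tool_pos()-P0-z*d)*1e3,2))
    if np.linalg.norm(f)>2.5: break
print(env.current_time_s(),env.current_tool_pos())
im=env.read_camera("scene"); cv2.imwrite("pics/s4.png",cv2.resize(im[150:300,280:430,::-1],None,fx=4,fy=4))
E
```

```text
0.018 [ 0.9  0.3 -0.9] [0.29 0.02 0.27]
0.02 [ 0.8  1.1 -0.8] [ 0.01 -0.   -0.02]
0.022 [ 0.2  1.4 -0.5] [-0.08 -0.   -0.13]
0.024 [ 0.2  1.1 -1. ] [-0.07  0.   -0.12]
0.026 [ 0.2 -0.4 -0.8] [-0.07 -0.   -0.13]
0.028 [0.9 0.  0.4] [-0.08  0.01 -0.14]
0.03 [ 0.1  0.8 -0.4] [-0.07 -0.   -0.14]
0.032 [ 0.7  1.2 -1. ] [-0.08  0.01 -0.15]
0.034 [-0.4  0.5 -0.9] [-0.08  0.   -0.14]
0.036 [-0.5  0.2 -0.5] [-0.08  0.01 -0.14]
0.038 [-1.3  0.8  2.2] [ 0.18 -0.01  0.11]
10.1417 [0.44561952 0.01745347 0.06040182]
```

View pics/s4.png

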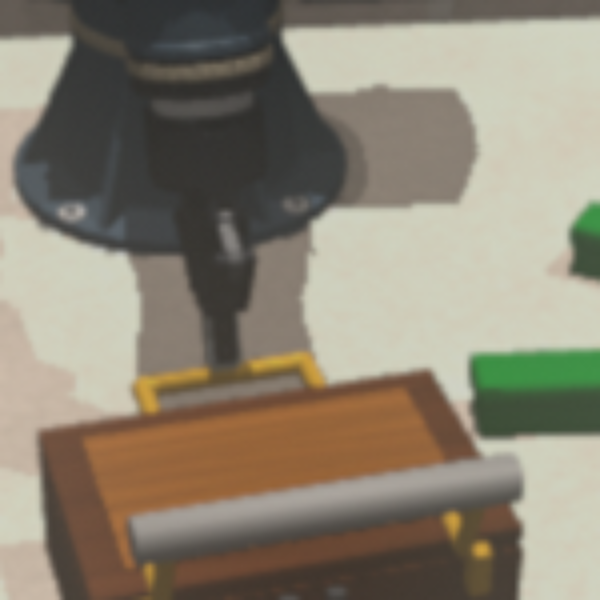

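Contact came at 37 mm below nominal, so the real tips are 37 mm behind the reported TCP (TCP model bias). I'll account for that and grip again.

```bash
echo 'TIP=.037' >> h.py; python3 - <<'E'
from rig import env
from h import *
q,z=tq(np.radians(15))
P0=pullpos(0,H)
env.line_to(P0+z*(TIP-.02),q,.1)
env.set_gripper(0.27)
f0=env.current_wrist_force()
for d in(-.004,.006,.016):
    env.line_to(P0+z*(d+TIP),q,.06);print(d,np.round(env.current_wrist_force()-f0,2),np.round((env.current_tool_pos()-(P0+z*(d+TIP)))*1e3,2))
env.set_gripper(0.0)
print("grip",env.current_grip_width(),env.current_wrist_force(),np.round((env.current_tool_pos()-(P0+z*(d+TIP)))*1e3,2),env.current_time_s())
im=env.read_camera("wrist"); cv2.imwrite("pics/w5.png",im[:,:,::-1])
E
```

```text
-0.004 [-1.01  0.3   0.88] [-0.32  0.02 -0.37]
0.006 [-0.46 -0.23 -0.44] [-0.26  0.02 -0.22]
0.016 [-0.52 -0.94  0.02] [-0.24 -0.02 -0.21]
grip 0.1372102316923372 [-12.88456665  -2.65612933   9.84908998] [-1.41 -0.26 -0.26] 12.15
```

View pics/w5.png

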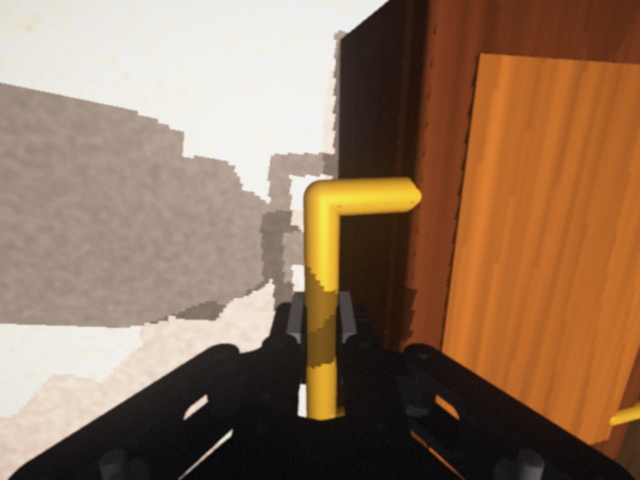

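Gripped: width 0.137, about 12 mm, so the bar is in the pads. The radial load says the bar sits a little towards the robot. I'll lift in steps, relaxing the radial force and logging the tangential force.

```bash
cat >> h.py <<'E'
import json
D=.016+TIP
def vecs(a):
    return -EX*np.cos(a)+np.array([0,0,np.sin(a)]), EX*np.sin(a)+np.array([0,0,np.cos(a)])
def favg(env,n=4):
    F=[]
    for _ in range(n): env.sleep(.01);F.append(env.current_wrist_force())
    return np.mean(F,0)
def target(a,c):
    q,z=tq(np.radians(15)); rad,_=vecs(a)
    return pullpos(a,H)+rad*c+z*D,q
E
python3 - <<'E'
from rig import env
from h import *
c=0.
for i in range(3):
    f=favg(env); c+=.1e-3*(f@-EX); p,q=target(0,c); env.line_to(p,q,.05)
    print("c %.4f"%c,np.round(f,1))
for th in np.arange(2,31,2):
    a=np.radians(th);p,q=target(a,c);env.line_to(p,q,.05)
    f=favg(env);rad,tan=vecs(a);fr,ft=f@rad,f@tan
    print(th,"c %.2fmm rad %.1f tan %.1f"%(c*1e3,fr,ft),"grip %.3f"%env.current_grip_width(),"t %.1f"%env.current_time_s())
    c+=np.clip(.05e-3*fr,-.6e-3,.6e-3)
    if abs(ft)>14 or abs(fr)>40: print("STOP");break
json.dump([th,c],open("st.json","w"))
im=env.read_camera("scene"); cv2.imwrite("pics/s6.png",im[:,:,::-1])
E
```

```text
c 0.0013 [-12.8  -2.3  10.2]
c 0.0012 [ 0.6 -0.1 -3.8]
c 0.0013 [-0.8 -0.2 -3.4]
2 c 1.32mm rad 1.5 tan -4.6 grip 0.136 t 13.4
4 c 1.40mm rad 3.6 tan -3.3 grip 0.137 t 13.7
6 c 1.58mm rad 1.9 tan -4.6 grip 0.136 t 14.0
8 c 1.67mm rad 4.6 tan -3.0 grip 0.140 t 14.3
10 c 1.90mm rad 1.4 tan -4.4 grip 0.142 t 14.7
12 c 1.97mm rad 4.1 tan -2.0 grip 0.142 t 15.0
14 c 2.18mm rad 1.5 tan -4.2 grip 0.138 t 15.3
16 c 2.25mm rad 3.7 tan -2.3 grip 0.137 t 15.7
18 c 2.44mm rad 0.9 tan -3.3 grip 0.136 t 16.0
20 c 2.48mm rad 5.7 tan -1.9 grip 0.137 t 16.3
22 c 2.77mm rad 2.6 tan -3.1 grip 0.137 t 16.6
24 c 2.90mm rad 5.7 tan -1.8 grip 0.140 t 16.9
26 c 3.18mm rad 1.7 tan -3.2 grip 0.135 t 17.3
28 c 3.27mm rad 6.9 tan -1.6 grip 0.138 t 17.6
30 c 3.61mm rad 0.3 tan -2.7 grip 0.134 t 17.9Traceback (most recent call last):
  File "<stdin>", line 13, in <module>
    for chunk in iterable:
                 ^^^^^^^^
    yield from _iterencode_list(o, _current_indent_level)
    yield from chunks
    o = _default(o)
    raise TypeError(f'Object of type {o.__class__.__name__} '
                    f'is not JSON serializable')
TypeError: Object of type int64 is not JSON serializable
```

```bash
python3 - <<'E'
from rig import env
from h import *
c=.0036
im=env.read_camera("scene"); cv2.imwrite("pics/s6.png",im[:,:,::-1])
for th in np.arange(32.5,70,2.5):
    a=np.radians(th);p,q=target(a,c);env.line_to(p,q,.07)
    f=favg(env);rad,tan=vecs(a);fr,ft=f@rad,f@tan
    print(th,"c %.2fmm rad %.1f tan %.1f"%(c*1e3,fr,ft),"grip %.3f"%env.current_grip_width(),"t %.1f"%env.current_time_s())
    c+=np.clip(.05e-3*fr,-.6e-3,.6e-3)
    if abs(ft)>9 or abs(fr)>40: print("STOP");break
json.dump([float(th),float(c)],open("st.json","w"))
im=env.read_camera("scene"); cv2.imwrite("pics/s7.png",im[:,:,::-1])
E
```

```text
32.5 c 3.60mm rad 8.9 tan -1.3 grip 0.136 t 18.3
35.0 c 4.04mm rad 1.1 tan -2.3 grip 0.135 t 18.6
37.5 c 4.10mm rad 10.0 tan -1.0 grip 0.134 t 18.9
40.0 c 4.60mm rad 9.5 tan -0.3 grip 0.135 t 19.2
42.5 c 5.07mm rad -1.2 tan -1.7 grip 0.132 t 19.6
45.0 c 5.01mm rad 10.2 tan -0.3 grip 0.138 t 19.9
47.5 c 5.52mm rad 0.6 tan -1.7 grip 0.137 t 20.2
50.0 c 5.55mm rad 8.6 tan -0.3 grip 0.137 t 20.5
52.5 c 5.98mm rad 8.8 tan 0.8 grip 0.134 t 20.8
55.0 c 6.42mm rad 3.1 tan -1.2 grip 0.134 t 21.1
57.5 c 6.58mm rad 7.0 tan -0.1 grip 0.134 t 21.5
60.0 c 6.93mm rad 8.5 tan 1.2 grip 0.136 t 21.8
62.5 c 7.35mm rad 3.6 tan -0.1 grip 0.134 t 22.1
65.0 c 7.53mm rad 5.6 tan 0.5 grip 0.132 t 22.4
67.5 c 7.81mm rad 5.4 tan 1.5 grip 0.134 t 22.7
```

View pics/s7.png

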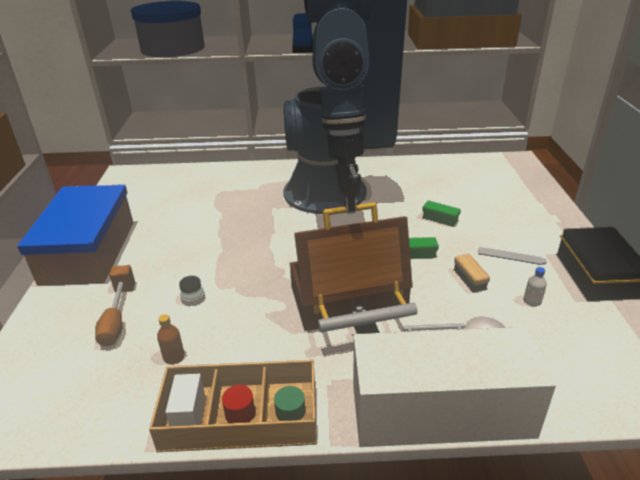

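The lid is at about 67°, past balance (tangential force now positive), and the bar is held at scene (352,212). Now fine steps to feel for the pad.

```bash
python3 - <<'E'
from rig import env
from h import *
th,c=json.load(open("st.json")); hist=[];low=0
while th<116:
    th+=.8
    a=np.radians(th);p,q=target(a,c);env.line_to(p,q,.05)
    f=favg(env,3);rad,tan=vecs(a);fr,ft=f@rad,f@tan
    hist.append(ft)
    print("%.1f c %.2f rad %.1f tan %.1f"%(th,c*1e3,fr,ft),"t %.1f"%env.current_time_s())
    c+=np.clip(.05e-3*fr,-.4e-3,.4e-3)
    low=low+1 if ft<-1.2 else 0
    if ft<-2.5 or low>=2: print("STOP");break
json.dump([float(th),float(c)],open("st.json","w"))
im=env.read_camera("scene"); cv2.imwrite("pics/s8.png",im[:,:,::-1])
E
```

```text
68.3 c 8.08 rad 2.8 tan 1.9 t 23.1
69.1 c 8.21 rad 1.8 tan 0.4 t 23.3
69.9 c 8.31 rad 1.6 tan 0.3 t 23.6
70.7 c 8.39 rad 3.0 tan 3.0 t 23.9
71.5 c 8.54 rad 2.2 tan 1.9 t 24.1
72.3 c 8.65 rad 1.1 tan 1.2 t 24.4
73.1 c 8.70 rad 0.8 tan 0.9 t 24.7
73.9 c 8.74 rad 0.9 tan 0.8 t 25.0
74.7 c 8.79 rad 2.4 tan 2.5 t 25.2
75.5 c 8.91 rad 1.5 tan 2.0 t 25.5
76.3 c 8.98 rad 1.2 tan 1.4 t 25.8
77.1 c 9.04 rad 1.4 tan 1.2 t 26.1
77.9 c 9.11 rad 0.6 tan -0.2 t 26.4
78.7 c 9.14 rad 1.4 tan 2.6 t 26.6
79.5 c 9.21 rad 1.2 tan 1.8 t 26.9
80.3 c 9.27 rad 1.1 tan 1.4 t 27.2
81.1 c 9.33 rad 1.4 tan 0.8 t 27.4
81.9 c 9.40 rad 1.3 tan 3.0 t 27.7
82.7 c 9.47 rad 1.3 tan 3.2 t 28.0
83.5 c 9.53 rad 1.4 tan 2.0 t 28.3
84.3 c 9.60 rad 0.5 tan 1.7 t 28.6
85.1 c 9.63 rad 0.5 tan 1.0 t 28.8
85.9 c 9.65 rad 2.4 tan 1.4 t 29.1
86.7 c 9.77 rad 4.2 tan -2.4 t 29.4
87.5 c 9.98 rad 5.0 tan -6.3 t 29.6
STOP
```

View pics/s8.png

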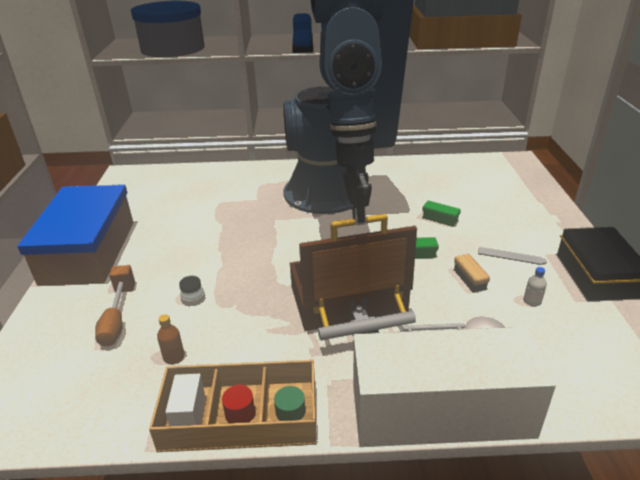

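The pad is felt at about 86-87°, where tangential force goes from +1.4 to -6.3 N. I'll back off to neutral and let go.

```bash
python3 - <<'E'
from rig import env
from h import *
th,c=json.load(open("st.json"))
for i in range(6):
    th-=.25
    a=np.radians(th);p,q=target(a,c);env.line_to(p,q,.03)
    f=favg(env,4);rad,tan=vecs(a);fr,ft=f@rad,f@tan
    print("%.2f c %.2f rad %.1f tan %.1f"%(th,c*1e3,fr,ft),"t %.1f"%env.current_time_s())
    c+=np.clip(.08e-3*fr,-.4e-3,.4e-3)
    if ft>-1.8: break
env.set_gripper(.3); print(env.current_grip_width(),np.round(favg(env),1))
z=tq(np.radians(15))[1];p0=env.current_tool_pos()
env.line_to(p0-z*.02,None,.06);print(np.round(favg(env),1))
env.line_to(p0-z*.08,None,.12);print(np.round(favg(env),1),env.current_time_s())
im=env.read_camera("scene"); cv2.imwrite("pics/s9.png",im[:,:,::-1])
im=env.read_camera("top"); cv2.imwrite("pics/t9.png",im[:,:,::-1])
E
```

```text
87.25 c 10.23 rad 2.4 tan -5.5 t 30.0
87.00 c 10.43 rad 0.8 tan -4.5 t 30.3
86.75 c 10.49 rad -0.4 tan -2.7 t 30.6
86.50 c 10.45 rad -1.0 tan -1.7 t 30.8
0.29867430581548404 [-0.1  0.1  0. ]
[-0.   0.1 -0.6]
[-0.5 -0.  -0.7] 32.3583
```

View pics/s9.png

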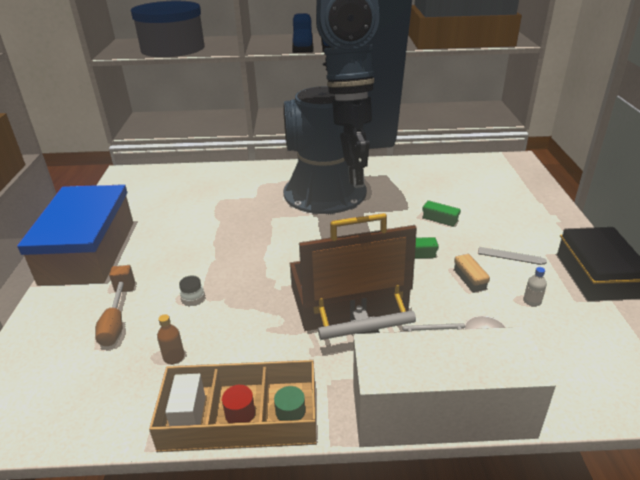

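View pics/t9.png

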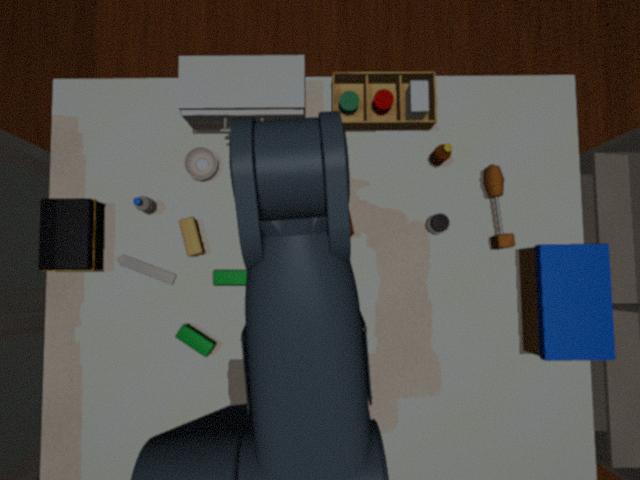

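Lid stands at about 86.5° (1.51 rad) with zero force after release, and it has not moved in the picture (scene bar 358,225). Next: over the brush for a wrist view, plus a clear top view to find the lining.

```bash
python3 - <<'E'
from rig import env
from h import *
B=np.array([.497,.3605]);by=np.radians(14.7)
best=None
for s in(1,-1):
    q=quat(by+s*np.pi/2)
    for zz in(.15,-.022): 
        j=env.solve_ik([*B,zz],q);print(s,zz,None if j is None else np.round(j,2))
p=env.current_tool_pos();print(p)
env.line_to([.48,.09,.27],quat(PSI),.25)
q=quat(by-np.pi/2)
env.move_ptp([B[0]-.0,B[1],.13],q)
env.set_gripper(.85)
m=env.camera_model("wrist");im=env.read_camera("wrist");cv2.imwrite("pics/w10.png",im[:,:,::-1]);np.savez("w10.npz",**m)
im=env.read_camera("top"); cv2.imwrite("pics/t10.png",im[:,:,::-1]); cv2.imwrite("pics/t10c.png",cv2.resize(im[150:290,170:370,::-1],None,fx=4,fy=4))
print(env.current_time_s(),proj(m,[*B,.045]),env.current_tool_pos())
E
```

```text
1 0.15 [0.63 0.46 0.21 1.32 0.   0.37]
1 -0.022 [ 0.63  0.56 -0.08  0.93  0.    0.37]
-1 0.15 [ 0.63  0.46  0.21  1.32  0.   -2.77]
-1 -0.022 [ 0.63  0.56 -0.08  0.93  0.   -2.77]
[0.62444085 0.05424243 0.32239271]
37.45 [320.39178235 236.1212752 ] [0.49702322 0.3605099  0.1300125 ]
```

View pics/w10.png

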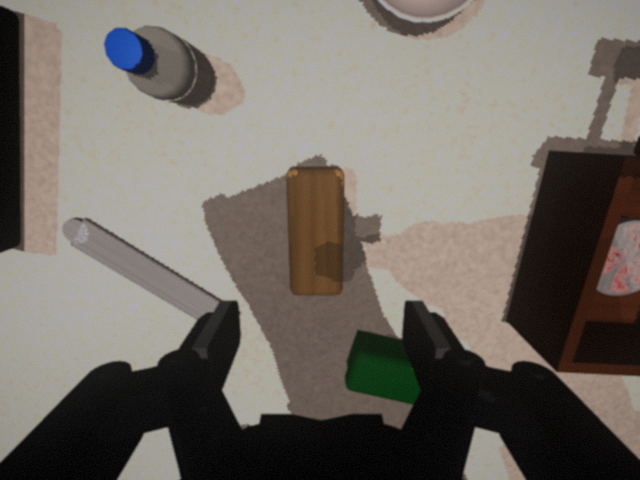

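View pics/t10c.png

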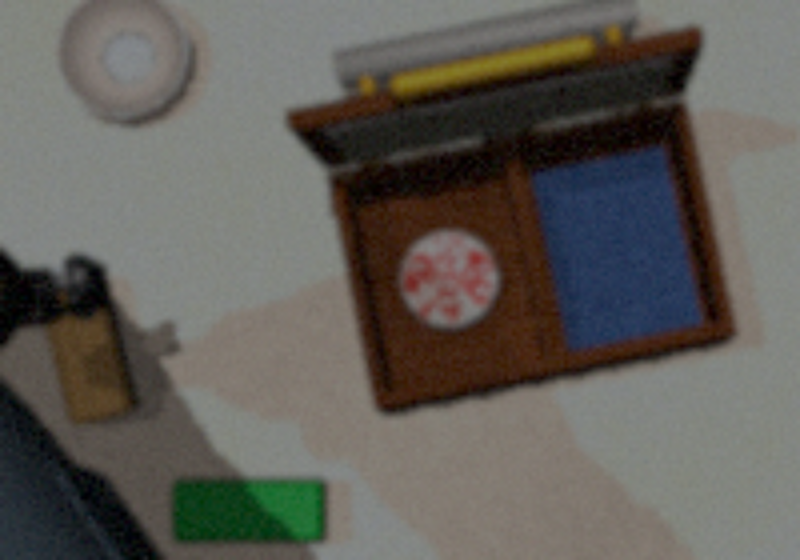

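The blue lining is in the right-hand (-y) bay, crop (620,250). The tin (450,280) is in the left bay. The brush in the wrist view spans cols 288-344, rows 167-296. I'll refine both.

```bash
python3 - <<'E'
from rig import env
from h import *
m=dict(np.load("w10.npz"))
im=cv2.imread("pics/w10.png");h=cv2.cvtColor(im,cv2.COLOR_BGR2HSV)
k=cv2.inRange(h,(8,90,40),(25,255,255));M=np.zeros_like(k);M[155:305,275:355]=k[155:305,275:355]
M=cv2.morphologyEx(M,cv2.MORPH_CLOSE,np.ones((5,5)))
q=max(cv2.findContours(M,0,1)[0],key=cv2.contourArea);print(cv2.boundingRect(q))
P=np.array([ray(m,p[0],.045)[:2] for p in q],np.float32);print("brush",cv2.minAreaRect(P))
P=np.array([ray(m,p,.045) for p in((288,168),(343,168),(342,295),(291,294))]);print(P.mean(0),np.degrees(np.arctan2(*((P[0]+P[1]-P[2]-P[3])[[1,0]]))))
t=env.camera_model("top");im=cv2.imread("pics/t10.png");h=cv2.cvtColor(im,cv2.COLOR_BGR2HSV)
k=cv2.inRange(h,(100,80,40),(125,255,255));M=np.zeros_like(k);M[170:250,290:360]=k[170:250,290:360]
q=max(cv2.findContours(M,0,1)[0],key=cv2.contourArea);print(cv2.boundingRect(q))
P=np.array([ray(t,p[0],.012)[:2] for p in q],np.float32);print("lining",cv2.minAreaRect(P))
EY=np.array([-EX[1],EX[0],0]);print("expected",H-.085*EX-.0625*EY)
# rim corners at z=.08 from crop t10c
f=lambda u,v:((u+.5)/4-.5+170,(v+.5)/4-.5+150)
C=np.array([ray(t,f(*p),.08) for p in((382,410),(733,338))]);print("front rim",C,C.mean(0)+.085*EX-.0625*EY)
E
```

```text
(286, 167, 58, 129)
brush ((0.497074693441391, 0.3645184636116028), (0.10779760032892227, 0.04463367909193039), 15.033957481384277)
[0.49703498 0.36415343 0.045     ] 14.879666725570372
(303, 187, 42, 50)
lining ((0.567101240158081, -0.022616997361183167), (0.13579657673835754, 0.09916428476572037), 11.380730628967285)
expected [ 0.56585146 -0.02182114  0.082     ]
front rim [[ 0.44452542  0.1433958   0.08      ]
 [ 0.4922621  -0.10226198  0.08      ]] [ 0.56414786 -0.02373211  0.08      ]
```

Lining measured at (0.567,-0.022), 136x99 mm, which agrees with the chest geometry within 2 mm. Brush at (0.497,0.364), yaw 15°. Now the grasp.

```bash
python3 - <<'E'
from rig import env
from h import *
B=np.array([.497,.3643]);q=quat(np.radians(15)-np.pi/2)
f0=favg(env)
env.line_to([*B,.03],q,.15)
env.line_to([*B,-.021],q,.08)
print(np.round(favg(env)-f0,1),env.current_tool_pos())
im=env.read_camera("wrist");cv2.imwrite("pics/w11.png",im[:,:,::-1])
env.set_gripper(0.)
print("grip",env.current_grip_width()*85,np.round(favg(env)-f0,1),env.current_time_s())
im=env.read_camera("wrist");cv2.imwrite("pics/w12.png",im[:,:,::-1])
im=env.read_camera("scene");cv2.imwrite("pics/s12.png",cv2.resize(im[180:320,400:560,::-1],None,fx=4,fy=4))
E
```

```text
[-0.4  0.4  0.4] [ 0.49732902  0.36455527 -0.02045652]
grip 44.164228435955096 [-1.3 -0.3  5.9] 39.5583
```

View pics/w12.png

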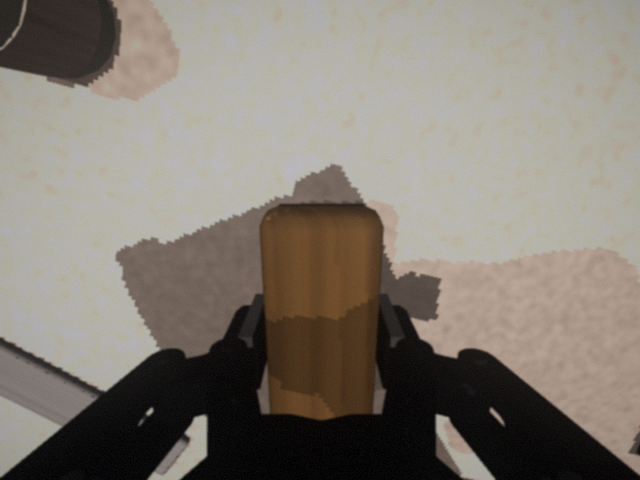

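View pics/s12.png

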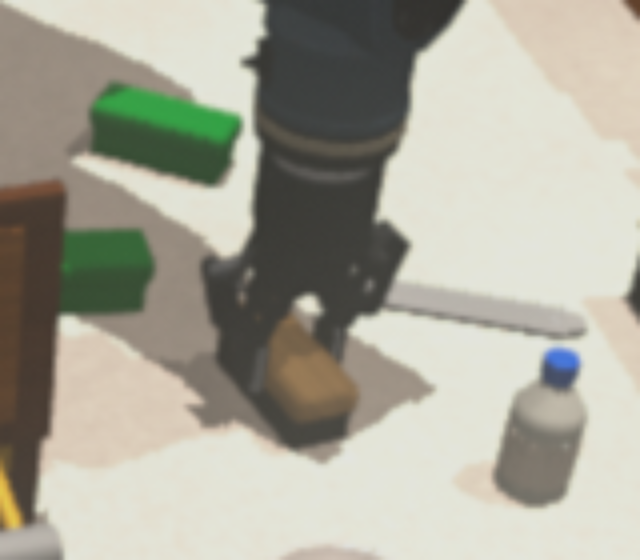

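The brush is gripped squarely (44 mm between the pads) and the green blocks are untouched. Lift, carry in front of the lid, and lower into the lined bay.

```bash
python3 - <<'E'
from rig import env
from h import *
q=quat(np.radians(11.5)-np.pi/2)
p=env.current_tool_pos();print(p)
env.line_to([p[0],p[1],.02],None,.08);env.line_to([p[0],p[1],.13],None,.2)
print("grip",env.current_grip_width()*85,np.round(favg(env),1))
env.line_to([.5,.12,.13],q,.25)
L=np.array([.567,-.0222])-.004*EX[:2]
env.line_to([*L,.13],q,.15)
print(env.current_time_s(),env.current_grip_width()*85)
im=env.read_camera("top");cv2.imwrite("pics/t13.png",im[:,:,::-1])
im=env.read_camera("wrist");cv2.imwrite("pics/w13.png",im[:,:,::-1])
im=env.read_camera("scene");cv2.imwrite("pics/s13.png",cv2.resize(im[130:340,240:480,::-1],None,fx=3,fy=3))
E
```

```text
[ 0.49737697  0.36454934 -0.02034193]
grip 44.67329137559755 [-0.5  0.1 -2. ]Traceback (most recent call last):
  File "<stdin>", line 9, in <module>
rig.PlanningError: the arm cannot follow that straight line within its joint ranges
```

The last joint would run out of range that way round. Either way round is allowed, so I'll use the half-turned grasp via a joint move at height.

```bash
python3 - <<'E'
from rig import env
from h import *
q=quat(np.radians(11.5)+np.pi/2)
L=np.array([.567,-.0222])-.004*EX[:2]
print(np.round(env.current_joints(),2),env.solve_ik([*L,-.0105],q))
env.move_ptp([.48,.14,.15],q)
print(env.current_time_s(),np.round(env.current_joints(),2))
env.line_to([*L,.13],q,.15)
print(env.current_time_s(),env.current_grip_width()*85)
im=env.read_camera("top");cv2.imwrite("pics/t13.png",im[:,:,::-1])
im=env.read_camera("wrist");cv2.imwrite("pics/w13.png",im[:,:,::-1])
im=env.read_camera("scene");cv2.imwrite("pics/s13.png",cv2.resize(im[130:340,240:480,::-1],None,fx=3,fy=3))
E
```

```text
[ 0.24  0.26 -0.13  1.18  0.   -3.11] [-0.04081957  0.46091118 -0.21880068  0.89108447  0.         -0.24153244]
44.875 [ 0.28  0.22 -0.13  1.22 -0.    0.08]
46.25 44.87131271164028
```

View pics/w13.png

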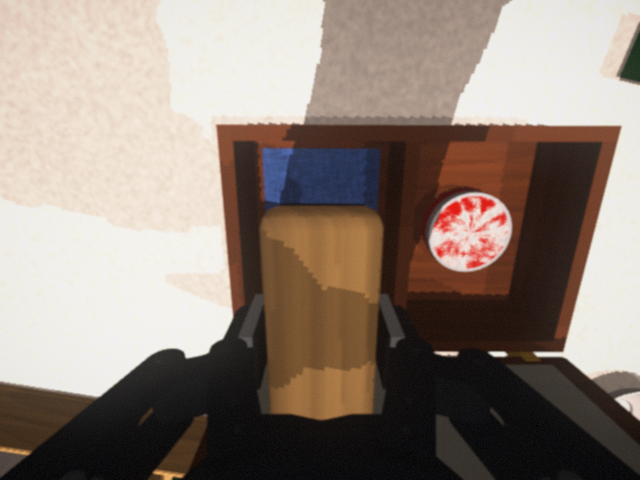

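View pics/s13.png

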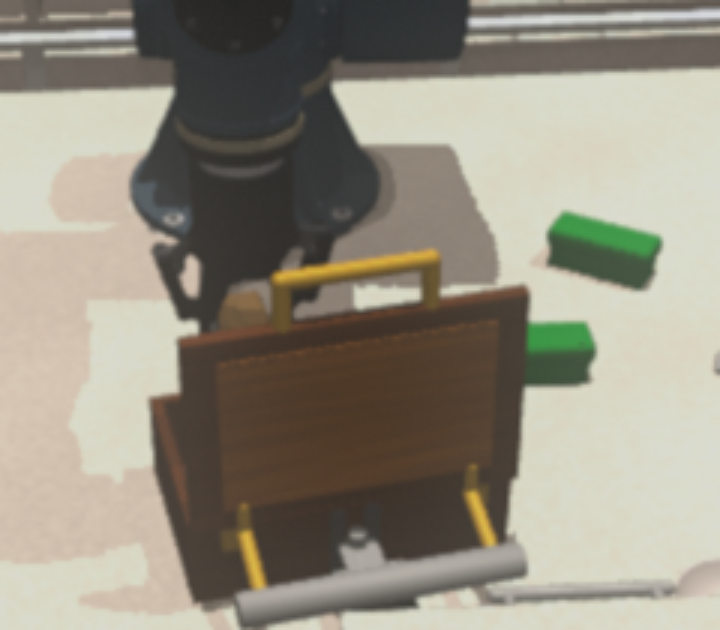

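The brush (col 322) is centred over the blue lining (strip cols 262-380) between wall and divider, and the lid stays open. Lowering with force checks.

```bash
python3 - <<'E'
from rig import env
from h import *
L=np.array([.567,-.0222])-.004*EX[:2]
f0=favg(env)
env.line_to([*L,.05],None,.12);print(np.round(favg(env)-f0,1))
env.line_to([*L,.005],None,.06);print(np.round(favg(env)-f0,1))
for z in np.arange(.0,-.017,-.0025):
    env.line_to([*L,z],None,.04);f=favg(env)-f0;print(round(z,4),np.round(f,1))
    if f[2]>4: break
print(env.current_time_s(),env.current_tool_pos(),env.current_grip_width()*85)
E
```

```text
[ 0.2 -0.1  0.8]
[-0.4 -0.   0.8]
0.0 [-0.4 -0.  -0.4]
-0.0025 [-0.1 -0.1  0.5]
-0.005 [-0.2 -0.3  0.9]
-0.0075 [ 0.  -0.4  0.3]
-0.01 [ 0.6 -0.4  0.7]
-0.0125 [-11.6   1.3  31.8]
49.9417 [ 0.56359109 -0.02295739 -0.01073498] 44.784742460089674
```

Floor contact at TCP z ≈ -0.0107, as predicted. I'll unload, open and withdraw straight up.

```bash
python3 - <<'E'
from rig import env
from h import *
L=np.array([.567,-.0222])-.004*EX[:2]
env.line_to([*L,-.0103],None,.04);print(np.round(favg(env),1))
env.set_gripper(.68);print(env.current_grip_width(),np.round(favg(env),1))
env.line_to([*L,.04],None,.08);print(np.round(favg(env),1))
env.line_to([*L,.16],None,.2)
im=env.read_camera("wrist");cv2.imwrite("pics/w15.png",im[:,:,::-1])
env.line_to([.42,-.2,.2],None,.25)
im=env.read_camera("top");cv2.imwrite("pics/t15.png",im[:,:,::-1]);cv2.imwrite("pics/t15c.png",cv2.resize(im[150:290,170:370,::-1],None,fx=4,fy=4))
im=env.read_camera("scene");cv2.imwrite("pics/s15.png",im[:,:,::-1])
print(env.current_time_s())
E
```

```text
[ 0.3 -0.1 -1.2]
0.6788679183503953 [-5.3 14.   9.7]
[-0.   0.3 -0.2]
53.325
```

View pics/t15c.png

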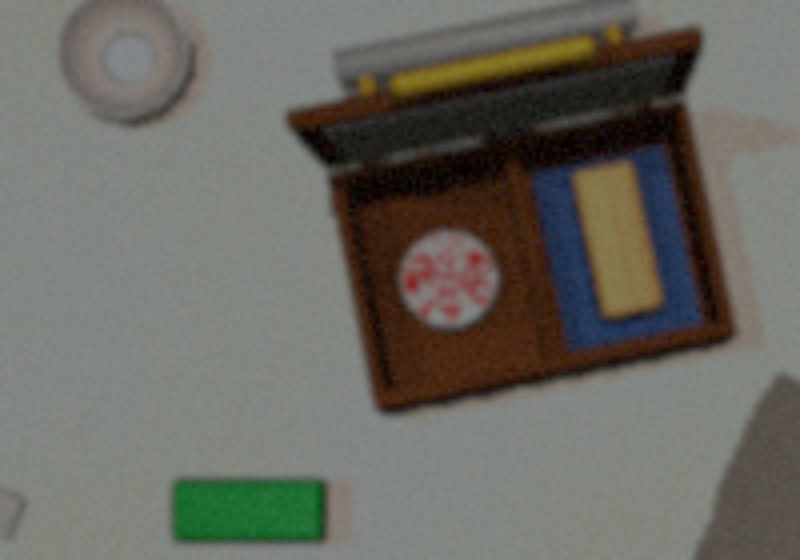

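View pics/w15.png

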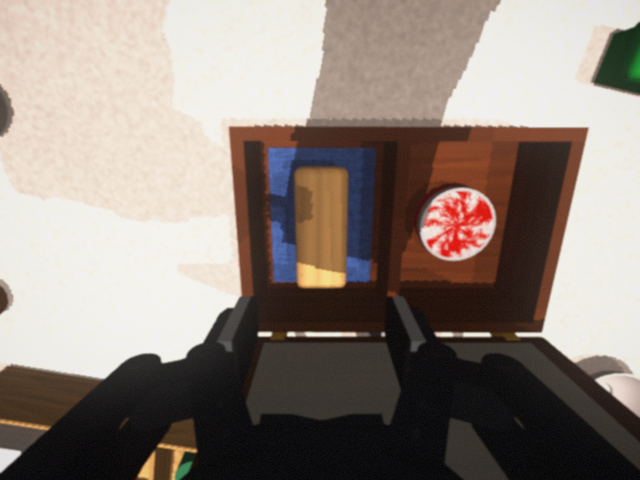

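View pics/s15.png

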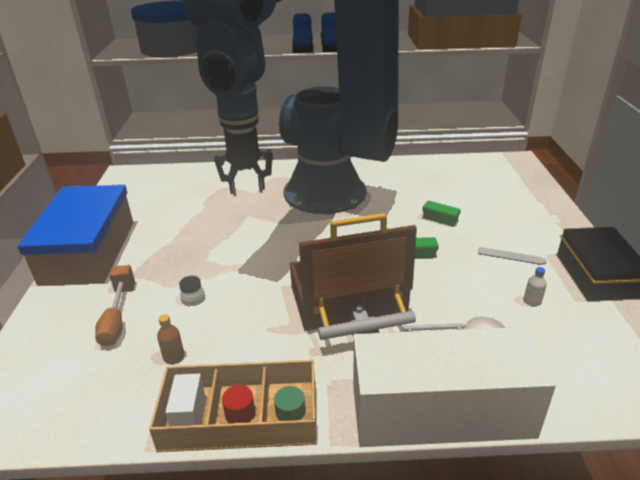

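```bash
python3 - <<'E'
from rig import env
from h import *
t=env.camera_model("top");im=cv2.imread("pics/t15.png");h=cv2.cvtColor(im,cv2.COLOR_BGR2HSV)
k=cv2.inRange(h,(14,60,110),(30,255,255));M=np.zeros_like(k);M[185:235,305:345]=k[185:235,305:345]
q=max(cv2.findContours(M,0,1)[0],key=cv2.contourArea)
P=np.array([ray(t,p[0],.055)[:2] for p in q],np.float32);r=cv2.minAreaRect(P);print(r)
d=np.array(r[0])-[.567,-.0222];print(d@EX[:2],d@[-EX[1],EX[0]],env.current_time_s())
env.job_done()
E
```

```text
((0.5671771168708801, -0.02270151674747467), (0.10440799593925476, 0.041095975786447525), 12.111719131469727)
7.357483936096854e-05 -0.0005267600753293332 53.325
the job is handed in; nothing more can be done
```

The job is done and handed in at 53.3 s, but no verdict is reported.

**Lid:** I lifted it by the pull past balance and felt the pad at about 86–87°. I backed off to about 86.5° (1.51 rad) and let go. It stayed put in the later pictures with no force on the hand. The biggest push at the pad was about 6.3 N, grip friction included. That is slightly over the 6 N guideline, but by estimate well under the 45 N buffer limit.

**Brush:** It was set down front to back in the blue-lined right-hand bay, not dropped. The last picture puts it within 1 mm of the lining's centre and within 1° of the chest's direction. It is clear of the robot. The tin and the other bystanders look unmoved in the last pictures.

**Checks that failed or disagreed:**
- **Reported TCP:** the fingertips sit about 37 mm short of it, so the first grip closed on air. I measured the offset by touching the bar and corrected for it.
- **Lid arc:** following the lid needed up to about 10 mm of outward correction, which I did not explain.
- **Set-down:** about 32 N showed briefly on floor contact, and I eased it off before release.
- **Opening in the bay:** one finger apparently brushed the bay wall with about 14 N; nothing shifted.

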